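Index the lugged bobbin on the welding fixture and close the clamp arm

ROBOT

A 6-joint arm with a two-finger parallel gripper is mounted at the origin on the work surface. World frame = base frame: x ahead of the robot, y to its left, z up, the work surface at z = 0. Lengths are in m, angles in rad, forces in N, time in s.
With the tool pointing down it reaches from about 0.425 to 0.925 m from the base axis. Payload 12.5 kg.
Tool frame: the origin (TCP) lies at the very end of the fingers, on their centre line; the grasp point (between the pads) lies 19 mm behind it (ctrl.grip_point_offset is the distance from the TCP to the grasp point, in m); z points along the fingers, x is the direction in which the jaws open and shut, and the axes are right-handed (so a half turn about z gives the same grasp; the last joint's range is limited). The gripper opens to 85 mm and grips with 20 to 120 N. Pads are 22 mm wide; open, the fingers measure 114 mm over their backs; the gripper's body (76 mm by 85 mm) begins 54 mm behind the grasp point. The pads swing forward as they close: fully open they stand 13 mm farther back than shut.
Start: joints at [1.066, 0.491, 1.559, -0, 1.092, -0.106], TCP at [0.243, 0.576, 0.231] pointing down, gripper open.
Joint ranges: [-3.1, 3.1], [-0.84, 2.19], [0.05, 2.79], [-1.13, 4.28], [0.06, 2.93], [-2.69, 2.69]. Speed limits (rad/s): [2.22, 2.22, 2.79, 3.14, 3.14, 3.14].

INTERFACE

Orientations are given as [roll, pitch, yaw] about the fixed x, y, z axes, in that order (R = Rz(yaw) Ry(pitch) Rx(roll)).
In Python, from bench import ctrl, get_image, camera_model gives the robot as it stands.
- The arm moves only by the tool servo_tool, never from a script. Its argument "moves" is a list of rows, each a list of 5 numbers: the shift along the tool's x, y, z in mm, then the turn about the tool's z in rad, then the finger opening in mm, from 0 to 85.4. In form: [[tx, ty, tz, spin, gripper], ...]. A call has 1 to 12 rows; each row shifts and turns the commanded pose from where the row before left it, along the tool's axes as they then stand; what a row does not reach is not made up. A row lasts 1/10 s, in which the tool goes at most 50 mm and 8.59 degrees, less where a joint would pass 70% of its speed; a pose out of reach is approached as far as the arm can. A call with a gripper value outside its range is refused whole. The fingers move at their own pace and stop on an object; "squeeze" is the grip in N (left out, the last holds). Time passes only in rows, so rows that do not move let the fingers close. It gives the time, the measured TCP pose, the force and the opening at its end, in the units of the state.
- ctrl.sense(): the state, without advancing time (a new reading comes with each control period).
- get_image(name): name is "scene" or "side" or "wrist"; returns the picture (480x640x3 uint8, red, green, blue); there is no depth.
- camera_model(name): a dict with "K" (3x3 intrinsics, pixels), "rvec" (rotation vector, rad) and "tvec" (3), from world to camera coordinates, as OpenCV has them. Camera axes: x right, y down, z forward; pixel columns grow to the right and rows downward; lengths in m; the calibration is good to about 2 mm. The wrist camera is an equidistant fisheye: a pixel r from the principal point sees the ray r / f radians off the axis. A picture is of the moment at which its call begins: read the wrist's pose just before it. camera_model takes no time and is no camera call; for the wrist camera it gives the pose at the moment of the call.
- ctrl.job_done(): hands the job in, once; it reports no verdict.
The state is a dict: "t": time; "joints": joint angles; "qvel": joint speeds; "tau": joint torques, N m; "eef_pos": TCP position; "ee_rot": TCP orientation; "ft_force": force on the tool from outside, world axes, zero at the start; "torque": the same for the moment, N m; "grip_width": finger opening in m.
Only numpy, scipy, OpenCV 4.12 (cv2) and the standard library are available. Lean on these libraries where they do the work, as an engineer would, in place of code of your own. Each camera call takes 0.05 s, during which the arm holds its last target. There are 200 camera calls.

TASK

The bobbin on the welding fixture is turned the wrong way for its next weld. Swing the clamp arm well aside (some 60 degrees from its closed stop), turn the bobbin on its spigot until the lug at its foot points squarely at the pointer of the index ring, then swing the clamp arm back over the bobbin, right up to its stop, leaving the bobbin fully down on the fixture with its lug still at the pointer. Leave the other things on the bench where they are.

Things in the scene. Friction and masses are not known exactly. Their poses are not given: they have to be found in the camera images.
- fixture: Fixed dark steel plate, 12 mm thick, x -90..90, y -95..165 mm. Origin: on the spigot's vertical axis at bench level; z up. On the axis a round seat (52 mm across, top at z = 20 mm) with a spigot 22.6 mm across, 14 mm tall, inside the bobbin's bore. A pillar 28 mm across (foot collar 44 mm) at x = 0, y = +130 mm carries the clamp arm.
- clamp_arm (a joint): Clamp arm: steel bar 24 mm wide, 98 to 112 mm above the bench, turning level about the pillar; stiff, stays where left. Rad: 0 = closed at its stop, bar along the fixture's -y, clamp screw over the spigot axis; grows counter-clockwise seen from above (screw swings to the fixture's +x) up to 1.6. Starts 0 to 0.35.
- clamp_knob (a point): In the round dark upright knob of the clamp screw, on the arm's free end 130 mm from the hinge: 22 mm across, 112 to 152 mm above the bench; this point lies on its axis at 134 mm. Grip or push here to swing the arm. The screw's foot (22 mm across) under the arm ends 84 mm above the bench, 8 mm over the bobbin's top.
- clamp_hinge (a point): Point on the clamp arm's vertical hinge axis, 105 mm above the bench. The hinge boss there is 34 mm across, its top 118 mm above the bench.
- index_ring: Fixed flat grey ring, 156 mm outside, 124 mm inside diameter, 5 mm thick, on the base plate around the spigot, with one bright pointer 12 mm wide, 18 mm high on it, its point inwards. Origin: on the spigot axis at the plate's top; +x runs from the axis through the pointer, z up.
- pointer_tip (a point): Tip of the pointer, 52.5 mm from the spigot axis, 26 mm above the bench; the pointer's top is 30 mm above the bench.
- bobbin: Steel bobbin, 56 mm tall, 0.5 to 0.9 kg, 25 mm bore over the spigot: foot flange 56 mm across, 16 high; neck 42 across; top flange 56 across, 18 high. One lug 12 mm wide, 12 high sticks out of the foot flange to 46 mm from the axis. Origin: centre of underside (20 mm above the bench); +x from the axis through the lug, z up. Lug starts 35 degrees or more from the pointer, either way.
- lug_tip (a point): Middle of the lug's outer end face, 46 mm from the bobbin's axis, 6.5 mm above its underside.
- bobbin_top (a point): Centre of the bobbin's top face, 76 mm above the bench when seated.
- puck: Bystander: black rubber puck, 72 mm across, 32 mm high. Origin: centre of its underside.
- spare: Bystander: small plain bobbin without a lug, 44 mm across, 50 mm tall, standing on the bench. Origin: centre of its underside.
- disc: Bystander: grey grinding disc lying flat, 112 mm across, 14 mm high. Origin: centre of its underside.
- hammer: Bystander: hammer lying on the bench. Origin: under its middle; the handle runs along its -x.
There are look-alikes about, which are no part of the job. What is shaped like the bobbin but green or purple is not meant.

How it is judged:
By the outcome, as a careful person would: the job done as asked, in the order asked, and still so for the second after the job is handed in, with the robot touching nothing.
It also fails if it takes over 72 s, if anything falls off the work surface, if the arm or the gripper's body presses on something with over 40 N, if the wrist force passes 120 N, or if a joint passes its speed limit or range.

## Working session

There is one attempt and no reset: what is moved stays moved. The work goes in short steps, Python scripts to look and compute and a tool call to move; the robot and the scene stay as the last step left them, time stands still between calls to the robot, and variables do not carry over. Pictures are saved under pics/ and viewed, about 8 in all and at most 12, crops included, and the job is handed in when it is done.

Besides the shell and the picture viewer there is one more tool, called after "Emit:" as name(argument=value, ...) on one line, values as JSON. servo_tool: Moves the arm, as the interface text tells. Its arguments: {"type":"object","properties":{"moves":{"type":"array","items":{"type":"array","items":{"type":"number"}}},"squeeze":{"type":"number"}},"required":["moves"]}

```bash
mkdir -p pics; ls; cat > h.py <<'E'
import numpy as np, cv2
from bench import ctrl, get_image, camera_model
def snap(n,f):
    m=camera_model(n); im=get_image(n); cv2.imwrite(f'pics/{f}.png',im[:,:,::-1]); np.save(f'pics/{f}.npy',np.array([m['K'],m['rvec'],m['tvec']],dtype=object),allow_pickle=True); return im,m
def ray(m,uv,fish=False):
    K=np.array(m['K']);R=cv2.Rodrigues(np.array(m['rvec'],float))[0];t=np.array(m['tvec'],float).ravel()
    x=(uv[0]-K[0,2])/K[0,0];y=(uv[1]-K[1,2])/K[1,1]
    if fish:
        r=np.hypot(x,y); s=np.sin(r)/r if r>1e-9 else 1.; d=np.array([x*s,y*s,np.cos(r)])
    else: d=np.array([x,y,1.])
    d=R.T@d; return -R.T@t,d/np.linalg.norm(d)
def onz(m,uv,z,fish=False):
    c,d=ray(m,uv,fish); return c+d*(z-c[2])/d[2]
def tri(rs):
    A=sum(np.eye(3)-np.outer(d,d) for c,d in rs);b=sum((np.eye(3)-np.outer(d,d))@c for c,d in rs); return np.linalg.solve(A,b)
def proj(m,p,fish=False):
    K=np.array(m['K']);R=cv2.Rodrigues(np.array(m['rvec'],float))[0];q=R@np.array(p)+np.array(m['tvec'],float).ravel()
    if fish:
        r=np.hypot(q[0],q[1]);th=np.arctan2(r,q[2]);k=th/r;return K[0,0]*q[0]*k+K[0,2],K[1,1]*q[1]*k+K[1,2]
    return K[0,0]*q[0]/q[2]+K[0,2],K[1,1]*q[1]/q[2]+K[1,2]
E
python3 - <<'E'
from h import *
for n in ('scene','side','wrist'):
    im,m=snap(n,n+'0'); c,d=ray(m,(320,240)); print(n,c.round(3),d.round(3),m['K'][0][0])
print(ctrl.sense(), ctrl.grip_point_offset)
E
```

```text
picsTraceback (most recent call last):
  File "<stdin>", line 3, in <module>
  File "h.py", line 4, in snap
    m=camera_model(n); im=get_image(n); cv2.imwrite(f'pics/{f}.png',im[:,:,::-1]); np.save(f'pics/{f}.npy',np.array([m['K'],m['rvec'],m['tvec']],dtype=object),allow_pickle=True); return im,m
                                                                                                           ~~~~~~~~^^^^^^^^^^^^^^^^^^^^^^^^^^^^^^^^^^^^^^^^^^^
ValueError: could not broadcast input array from shape (3,3) into shape (3,)
```

View pics/scene0.png

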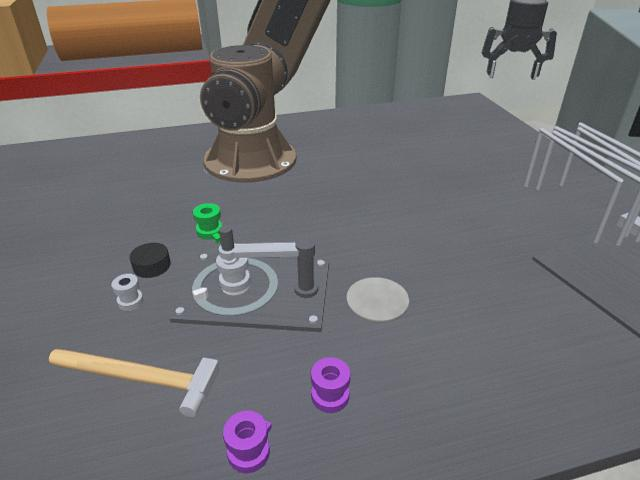

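The scene picture shows the fixture left of centre: bobbin at about (233,275), pointer (200,293), pillar (306,270), knob (227,238). The gripper is at the upper right. Next I fix the saving helper and take the side and wrist views.

```bash
sed -i "s/np.save(.*allow_pickle=True)/pickle.dump(m,open(f'pics\/{f}.pkl','wb'))/; s/^import numpy/import pickle, numpy/" h.py; cat >> h.py <<'E'
def load(f): return cv2.imread(f'pics/{f}.png'), pickle.load(open(f'pics/{f}.pkl','rb'))
E
python3 - <<'E'
from h import *
for n in ('scene','side','wrist'):
    im,m=snap(n,n+'0'); c,d=ray(m,(320,240)); print(n,c.round(3),d.round(3),m['K'][0][0])
print(ctrl.sense(), ctrl.grip_point_offset)
E
```

```text
scene [ 1.209 -0.143  0.622] [-0.774  0.215 -0.595] 498.8067006333812
side [0.355 0.72  0.717] [ 0.233 -0.734 -0.637] 530.4479631112027
wrist [0.168 0.607 0.375] [ 0.295 -0.131 -0.947] 371.64829954431775
{'t': 0.2, 'joints': array([ 1.06640805e+00,  4.91310884e-01,  1.55922000e+00,  6.62148174e-06,
        1.09171690e+00, -1.05627141e-01]), 'qvel': array([-0.00094736, -0.002082  , -0.0015904 ,  0.00113005,  0.00026906,
       -0.00120506]), 'tau': array([ 6.44021620e-04, -6.18189955e+01, -2.61516541e+01, -7.61649108e-05,
        3.03856454e-03,  4.56038902e-05]), 'eef_pos': array([0.24260427, 0.57585446, 0.23096128]), 'ee_rot': array([-3.14151774e+00,  6.50861378e-04,  1.17203216e+00]), 'ft_force': array([ 0.17861934,  0.45808452, -0.09158409]), 'torque': array([ 0.03247073, -0.00435643, -0.02110194]), 'grip_width': 0.08541040438048692} 0.0187
```

View pics/side0.png

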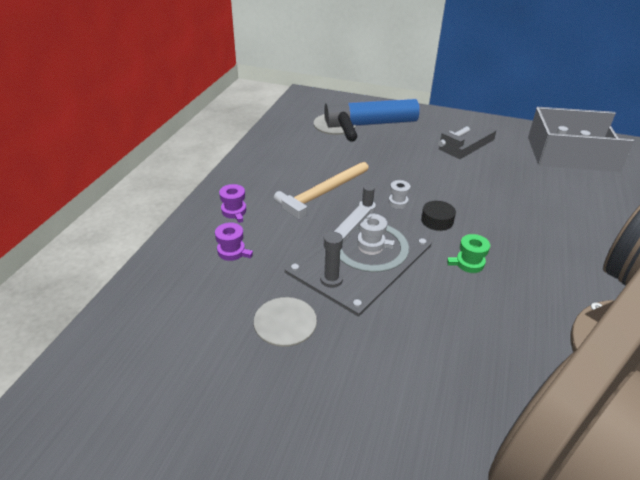

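```bash
python3 - <<'E'
from h import *
S,ms=load('scene0');D,md=load('side0');W,mw=load('wrist0')
hinge=tri([ray(ms,(306,244)),ray(md,(333,237))]);knob=tri([ray(ms,(227,232)),ray(md,(368,190))]);print('hinge',hinge,'knob',knob)
for n,uv in dict(pt=(200,292),).items(): print(n,onz(ms,uv,.026))
for n,uv in dict(lug=(390,242)).items(): print(n,onz(md,uv,.027))
cs=[onz(ms,u,.012) for u in [(203,256),(179,311),(313,319),(321,263)]];print(np.round(cs,3))
bt=tri([ray(ms,(234,257)),ray(md,(374,223))]);print('bob',bt)
for p in (hinge,knob,bt): print(proj(mw,p,True))
a=cv2.resize(S[222:332,170:330],None,fx=3.5,fy=3.5,interpolation=2);b=cv2.resize(D[180:310,285:435],None,fx=3.5,fy=3.5,interpolation=2)
b=b[:a.shape[0]]
cv2.imwrite('pics/comp.png',np.hstack([a,b])[:, :]); print(a.shape,b.shape)
E
python3 -c "
import cv2;a=cv2.imread('pics/comp.png');cv2.imwrite('pics/comp2.png',cv2.resize(a,None,fx=.73,fy=.73,interpolation=3))"
```

```text
hinge [0.5556701  0.01359389 0.11702311] knob [ 0.5258147  -0.11201237  0.14528139]
pt [ 0.52447692 -0.17268328  0.026     ]
lug [ 0.47159896 -0.11742843  0.027     ]
[[ 0.404 -0.159  0.012]
 [ 0.548 -0.212  0.012]
 [ 0.628  0.006  0.012]
 [ 0.488  0.059  0.012]]
bob [ 0.50609386 -0.10491593  0.07602448]
(np.float64(93.48307556223395), np.float64(513.1058032842562))
(np.float64(39.795543625946266), np.float64(510.7761689787317))
(np.float64(49.51871795252259), np.float64(479.05388407007115))
(385, 560, 3) (385, 525, 3)
```

View pics/comp2.png

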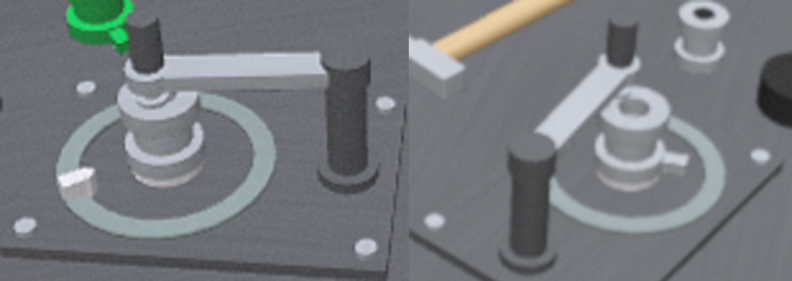

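View pics/wrist0.png

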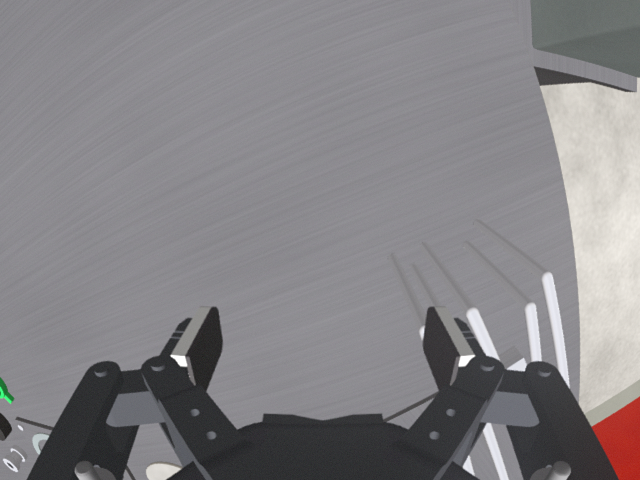

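The composite shows the pointer left of the bobbin in the scene view, the lug to the right of it in the side view (towards the robot base), and the clamp arm slightly open. The wrist view only catches the fixture in its lower left corner (about (15,450)). I'll move over the fixture for a near look.

Emit:
servo_tool(moves=[[0,50,0,0.08,85],[0,50,0,0.08,85],[0,50,0,0.08,85],[0,50,0,0.08,85],[0,50,0,0.08,85],[0,50,0,0.08,85],[0,50,0,0.08,85],[0,50,0,0.08,85],[0,50,0,0.08,85]], squeeze=40)

```text
t: 1.1
eef_pos: [0.5753, 0.2842, 0.231]
ee_rot: [-3.142, 0.0, 0.449]
ft_force: [0.9, 0.4, -0.2]
grip_width: 0.085
```

Emit:
servo_tool(moves=[[0,50,0,0.08,85],[0,50,0,0.08,85],[0,50,0,0.08,85],[0,50,0,0.08,85],[0,50,0,0.08,85],[0,50,0,0.08,85],[0,50,0,0.08,85],[-30,45,0,0.08,85],[-30,45,0,0.08,85],[0,0,0,0,85],[0,0,0,0,85]])

```text
t: 2.2
eef_pos: [0.5795, -0.1267, 0.2316]
ee_rot: [-3.141, -0.0, -0.27]
ft_force: [-0.8, -0.4, 0.5]
grip_width: 0.0848
```

```bash
python3 - <<'E'
from h import *
s=ctrl.sense();print(s['t'],s['eef_pos'],s['ee_rot'],s['joints'].round(2))
im,m=snap('wrist','w1'); c,d=ray(m,(320,240),True); print(c,d)
E
```

```text
2.2 [ 0.579547   -0.12670541  0.23158862] [-3.14135982e+00 -4.24830100e-04 -2.69501123e-01] [-0.33  0.45  1.64  0.    1.06 -0.06]
[ 0.60184479 -0.04873441  0.37531148] [-0.09106102 -0.3080879  -0.94698983]
```

View pics/w1.png

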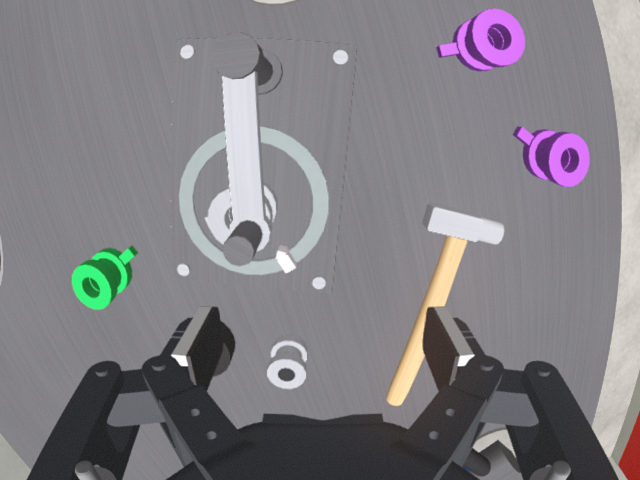

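The wrist view shows the hinge boss at (238,56), the knob top at (241,250), the ring centred near (254,200), the pointer at (285,258) and the bobbin foot at (240,205) mostly under the arm. I'll measure those points.

```bash
python3 - <<'E'
from h import *
I,m=load('w1'); S,ms=load('scene0');D,md=load('side0')
hsv=cv2.cvtColor(I,cv2.COLOR_BGR2HSV); print(hsv[200,187],hsv[265,240],hsv[205,240],hsv[258,287],hsv[100,110])
b,g,r=[I[:,:,i].astype(int) for i in range(3)]
mk=((g-r>10)&(g>110)&(g-r<60)).astype(np.uint8); mk[:100]=0;mk[300:]=0;mk[:,:160]=0;mk[:,350:]=0
ys,xs=np.nonzero(mk);P=np.array([onz(m,(x,y),.017,True)[:2] for x,y in zip(xs,ys)])
c=P.mean(0)
from scipy.optimize import least_squares
for _ in range(6):  # outer / inner edges by angle
    a=np.arctan2(*(P-c).T[::-1]);rr=np.hypot(*(P-c).T);k=((a+np.pi)/(2*np.pi)*72).astype(int)
    pts=[P[k==i][rr[k==i].argmax()] for i in range(72) if (k==i).sum()>25 and .074<rr[k==i].max()<.084]
    pts=np.array(pts); f=least_squares(lambda v:np.hypot(*(pts-v[:2]).T)-v[2],[*c,.078],loss='soft_l1',f_scale=.001);c=f.x[:2]
print('ring',f.x,len(pts),len(P))
tip=onz(m,(278,247),.026,True);print('ptip?',tip,np.hypot(*(tip[:2]-c)),np.degrees(np.arctan2(*(tip[:2]-c)[::-1])))
for z in(.118,): print('hinge',onz(m,(239,55),z,True))
print('knob',onz(m,(241,250),.152,True))
bl=np.array([onz(m,u,.013,True)[:2] for u in [(187,52),(340,57),(319,283),(183,270)]]);print('bolts',bl.round(4),bl.mean(0))
for i,j in((0,1),(3,2),(3,0),(2,1)): print(np.degrees(np.arctan2(*(bl[j]-bl[i])[::-1])))
cv2.imwrite('pics/crop1.png',cv2.resize(I[120:290,160:350],None,fx=4,fy=3.5,interpolation=2))
E
```

```text
[ 95  17 197] [111  12 153] [117  10 231] [  0   0 255] [128   7 138]
ring [ 0.51110722 -0.10911911  0.07659513] 61 2799
ptip? [ 0.5256262  -0.15826638  0.026     ] 0.05124700218640758 -73.54192611285771
hinge [0.55941119 0.011258   0.118     ]
knob [ 0.5289441  -0.11428037  0.152     ]
bolts [[ 0.4925  0.0581]
 [ 0.6345  0.0051]
 [ 0.5528 -0.2134]
 [ 0.4102 -0.1599]] [ 0.52248867 -0.0775144 ]
-20.466349254313023
-20.564830369428808
69.32397096952256
69.50643055442121
```

Emit:
servo_tool(moves=[[-26,0.5,0,-0.02,85],[-26,0.5,0,-0.02,85],[0,0,30,0,85],[0,0,30,0,85],[0,0,25,0,70],[0,0,15,0,55],[0,0,10,0,45],[0,0,0,0,35],[0,0,0,0,35]])

```text
t: 3.15
eef_pos: [0.5299, -0.1132, 0.1216]
ee_rot: [-3.142, -0.001, -0.227]
ft_force: [-0.4, -0.9, 0.9]
grip_width: 0.0352
```

```bash
python3 - <<'E'
from h import *
s=ctrl.sense();print(s['t'],s['eef_pos'],s['ee_rot'],s['ft_force'])
im,m=snap('wrist','w2'); cv2.imwrite('pics/w2c.png',im[180:480,120:520,::-1])
E
```

```text
3.15 [ 0.52985943 -0.11322942  0.12162888] [-3.14151709e+00 -5.07707666e-04 -2.27003213e-01] [-0.37447863 -0.85026417  0.94302518]
```

View pics/w2c.png

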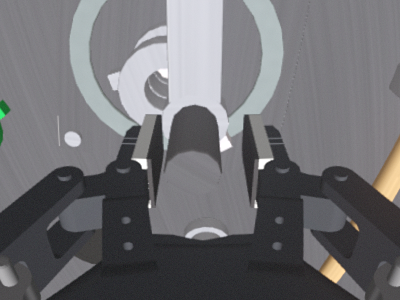

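The crop shows the knob between the open fingers, at about (192,145). Its axis is centred and the lug is at (112,78). Next I grip and begin the swing.

Emit:
servo_tool(moves=[[0,0,0,0,15],[0,0,0,0,15],[0,0,0,0,15],[0,0,0,0,15],[5.2,-0.1,0,-0.04,15],[5.2,-0.1,0,-0.04,15],[0,0,0,0,15]], squeeze=50)

```text
t: 3.9
eef_pos: [0.5404, -0.1154, 0.1222]
ee_rot: [-3.141, -0.002, -0.147]
ft_force: [0.6, 3.5, 7.7]
grip_width: 0.0208
```

Emit:
servo_tool(moves=[[10.4,-0.4,0,-0.08,15],[10.4,-0.4,0,-0.08,15],[10.4,-0.4,0,-0.08,15],[10.4,-0.4,0,-0.08,15],[10.4,-0.4,0,-0.08,15],[0,0,0,0,15]])

```text
t: 4.5
eef_pos: [0.5918, -0.1113, 0.1223]
ee_rot: [-3.14, -0.001, 0.255]
ft_force: [-3.2, 10.3, 10.4]
grip_width: 0.0206
```

Emit:
servo_tool(moves=[[10.4,-0.4,0,-0.08,15],[10.4,-0.4,0,-0.08,15],[10.4,-0.4,0,-0.08,15],[10.4,-0.4,0,-0.08,15],[10.4,-0.4,0,-0.08,15],[10.4,-0.4,0,-0.08,15],[0,0,0,0,15],[0,0,0,0,15]])

```text
t: 5.3
eef_pos: [0.6443, -0.0815, 0.1222]
ee_rot: [-3.137, 0.0, 0.733]
ft_force: [-11.5, 12.7, 12.2]
grip_width: 0.0205
```

Emit:
servo_tool(moves=[[0,0,0,0,40],[0,0,0,0,60],[0,0,-30,0,70],[0,0,-40,0,85],[0,0,-40,0,85],[0,0,0,0,85],[0,0,0,0,85]])

```text
t: 6.0
eef_pos: [0.6458, -0.0842, 0.232]
ee_rot: [3.14, -0.001, 0.732]
ft_force: [-0.1, -0.4, -1.0]
grip_width: 0.0851
```

```bash
python3 - <<'E'
from h import *
s=ctrl.sense();print(s['t'],s['eef_pos'],s['ee_rot'],s['ft_force'],s['joints'].round(2))
im,m=snap('wrist','w3'); c=(.5105,-.11);print(proj(m,(*c,.076),True),proj(m,(*c,.02),True))
snap('side','side3');snap('scene','scene3')
E
```

```text
6.0 [ 0.64581527 -0.08417562  0.23203402] [ 3.14001163e+00 -1.04855665e-03  7.31651092e-01] [-0.12803358 -0.38457818 -1.0176095 ] [-0.23  0.53  1.49 -0.    1.12 -0.96]
(np.float64(180.51424824395102), np.float64(134.95400603780342)) (np.float64(201.02793236013287), np.float64(131.68699286888125))
```

View pics/w3.png

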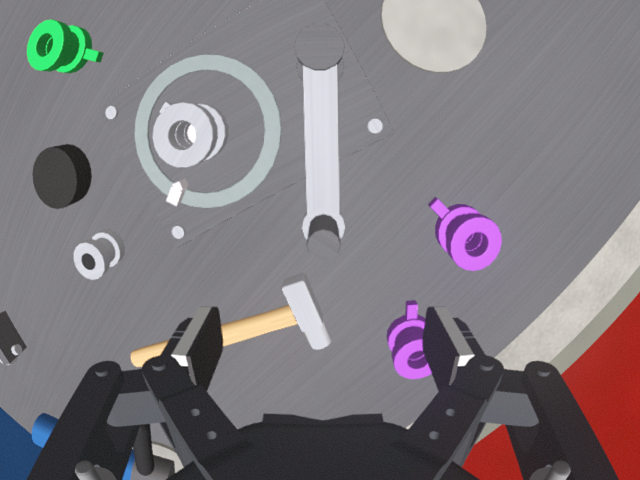

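The picture shows the arm swung aside with its knob at (323,235), the bobbin top at (182,135), the lug near (163,105) and the pointer tip near (181,182). I'll take a look from straight above the bobbin at the grasp yaw.

Emit:
servo_tool(moves=[[-40,-14.5,0,0,85],[-40,-14.5,0,0,85],[-40,-14.5,0,0,85],[-40,-14.5,0,0,85],[-40,-14.5,0,0,85],[0,0,0,0.14,85],[0,0,0,0.14,85],[0,0,0,0.14,85],[0,0,0,0.14,85],[0,0,0,0.14,85],[0,0,0,0.14,85]])

```text
t: 7.25
eef_pos: [0.4482, -0.1635, 0.2303]
ee_rot: [-3.141, 0.002, -0.114]
ft_force: [0.5, 0.3, 0.1]
grip_width: 0.085
```

Emit:
servo_tool(moves=[[0,0,0,0.14,85],[0,0,0,0.14,85],[0,0,0,0.14,85],[0,0,0,0.14,85],[0,0,0,0.14,85],[0,0,0,0.04,85],[0,0,0,0,85],[0,0,0,0,85]])

```text
t: 8.05
eef_pos: [0.4483, -0.1635, 0.2307]
ee_rot: [3.141, 0.001, -0.846]
ft_force: [-0.2, 0.6, -0.7]
grip_width: 0.085
```

```bash
python3 - <<'E'
from h import *
s=ctrl.sense();print(s['t'],s['eef_pos'],s['ee_rot'],s['ft_force'],s['joints'].round(2))
im,m=snap('wrist','w4'); c=(.5105,-.11);u=np.array(proj(m,(*c,.03),True)).astype(int);print(u,m['rvec'])
x0,y0=max(u[0]-100,0),max(u[1]-75,0);print(x0,y0)
cv2.imwrite('pics/w4c.png',cv2.resize(im[y0:y0+150,x0:x0+200,::-1],None,fx=4,fy=4,interpolation=2))
E
```

```text
8.05 [ 0.44829067 -0.16351612  0.23068798] [ 3.14123916e+00  1.12686245e-03 -8.46497561e-01] [-0.18097555  0.64016437 -0.72584817] [-0.49  0.28  1.91  0.    0.95  0.36]
[322 117] [-2.59085607  1.16788088  0.19179271]
222 42
```

View pics/w4c.png

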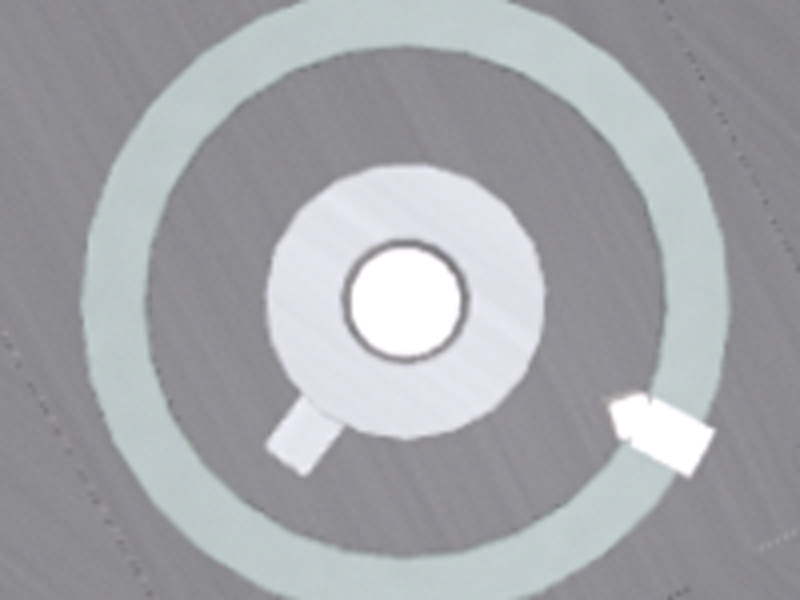

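The crop shows the bobbin top centred at (405,301), the lug end face middle at (285,460), the pointer tip at (607,402) and the pointer's outer end at (701,453). I'll turn these into world points, with ring and top circles as the centre.

```bash
cat >> h.py <<'E'
def circ(m,mask,z):
    cs,_=cv2.findContours(mask,cv2.RETR_EXTERNAL,cv2.CHAIN_APPROX_NONE);k=max(cs,key=cv2.contourArea)[:,0]
    return np.array([onz(m,p,z,True)[:2] for p in k])
def measure(f,c0=(.5105,-.11),lugang=None):
    from scipy.optimize import least_squares
    I,m=load(f);g=I.min(2).astype(int)
    u0=np.array(proj(m,(*c0,.076),True))
    # ring centre at z=.017 from greenish pixels
    b,gg,r=[I[:,:,i].astype(int) for i in range(3)]
    ys,xs=np.nonzero((gg-r>8)&(gg>110)&(gg-r<60));P=np.array([onz(m,(x,y),.017,True)[:2] for x,y in zip(xs,ys)])
    P=P[np.abs(np.hypot(*(P-c0).T)-.07)<.013]; c=np.array(c0)
    for _ in range(6):
        d=P-c;k=np.floor((np.arctan2(d[:,1],d[:,0])+np.pi)/(2*np.pi)*120).astype(int);rr=np.hypot(*d.T)
        E=[(P[k==i][rr[k==i].argmax()],.078) for i in range(120) if (k==i).sum()>8]+[(P[k==i][rr[k==i].argmin()],.062) for i in range(120) if (k==i).sum()>8]
        q=np.array([e[0] for e in E]);R=np.array([e[1] for e in E])
        s=least_squares(lambda v:np.hypot(*(q-v).T)-R,c,loss='soft_l1',f_scale=.0005);c=s.x
    out={'ring':c,'n':len(q)}
    # bright bobbin/pointer pixels
    br=(g>205).astype(np.uint8)
    ys,xs=np.nonzero(br);
    A=np.array([onz(m,(x,y),.032,True)[:2] for x,y in zip(xs,ys)])-c;ra=np.hypot(*A.T);B=(A+c)
    L=A[(ra>.0385)&(ra<.0465)]; 
    Q=np.array([onz(m,(x,y),.030,True)[:2] for x,y in zip(xs,ys)])-c;rq=np.hypot(*Q.T);Q=Q[(rq>.055)&(rq<.075)]
    for n,X in (('lug',L),('ptr',Q)):
        if len(X): v=np.median(X,0);out[n]=(np.degrees(np.arctan2(v[1],v[0])),np.hypot(*v),len(X))
    # top circle
    T=np.array([onz(m,(x,y),.076,True)[:2] for x,y in zip(xs,ys)]);T=T[np.hypot(*(T-c0).T)<.035]
    mk=br.copy();n,lab=cv2.connectedComponents(cv2.morphologyEx(mk,cv2.MORPH_OPEN,np.ones((15,15),np.uint8)))
    l=lab[int(u0[1]),int(u0[0])]
    if l:
        k=circ(m,(lab==l).astype(np.uint8),.076);s=least_squares(lambda v:np.hypot(*(k-v[:2]).T)-v[2],[*c0,.028],loss='soft_l1',f_scale=.0005);out['top']=s.x
    return out
E
python3 - <<'E'
from h import *
I,m=load('w4');o=measure('w4')
for k,v in o.items(): print(k,np.round(v,4))
cv=lambda p:(222+(p[0]+.5)/4-.5,42+(p[1]+.5)/4-.5)
T=onz(m,cv((405,301)),.076,True);L=onz(m,cv((285,460)),.0265,True);Lt=onz(m,cv((285,460)),.032,True);P=onz(m,cv((607,402)),.03,True);Po=onz(m,cv((701,453)),.03,True)
c=o['ring'];print(T)
for n,p in dict(L=L,Lt=Lt,P=P,Po=Po).items():
  for cc in (c,T[:2]): d=p[:2]-cc;print(n,np.hypot(*d),np.degrees(np.arctan2(d[1],d[0])))
# height check from two wrist places (w3,w4)
m3=load('w3')[1];print('top tri',tri([ray(m3,(182,135),True),ray(m,cv((405,301)),True)]))
E
```

```text
ring [ 0.5111 -0.1095]
n 232
lug [-1.755104e+02  4.220000e-02  1.020000e+02]
ptr [-7.47808e+01  6.54000e-02  2.78000e+02]
top [ 0.511  -0.1096  0.0096]
[ 0.51106968 -0.1095129   0.076     ]
L 0.04646745140312097 -175.67632857928902
L 0.04642349541441045 -175.7104843939463
Lt 0.04574776508483818 -175.66311602718454
Lt 0.04570380283924116 -175.69779697904391
P 0.051896297709601025 -74.53465490039798
P 0.05187766291907327 -74.48110796575926
Po 0.07716939934715399 -74.79911286881925
Po 0.07715053349768072 -74.76317110932582
top tri [ 0.51113402 -0.10956587  0.0744864 ]
```

Emit:
servo_tool(moves=[[0.5,-41.5,0,0,85],[0.5,-41.5,0,0,85],[0,0,0,0,85],[0,0,40,0,85],[0,0,40,0,85],[0,0,40,0,85],[0,0,30,0,85],[0,0,20,0,85],[0,0,14,0,85],[0,0,0,0,85],[0,0,0,0,85]])

```text
t: 9.2
eef_pos: [0.5113, -0.1096, 0.0475]
ee_rot: [3.141, 0.0, -0.848]
ft_force: [-0.0, -0.1, 1.6]
grip_width: 0.0852
```

Emit:
servo_tool(moves=[[0,0,0,0,70],[0,0,0,0,62],[0,0,0,0,57],[0,0,0,0,50],[0,0,0,0,50],[0,0,0,0,50]], squeeze=30)

```text
t: 9.8
eef_pos: [0.5112, -0.1092, 0.0483]
ee_rot: [-3.141, -0.0, -0.848]
ft_force: [-3.6, 2.2, 11.4]
grip_width: 0.0559
```

Emit:
servo_tool(moves=[[0,0,0,-0.06,50],[0,0,0,-0.12,50],[0,0,0,-0.12,50],[0,0,0,-0.12,50],[0,0,0,-0.12,50],[0,0,0,-0.12,50],[0,0,0,-0.12,50],[0,0,0,-0.12,50],[0,0,0,0,50]])

```text
t: 10.7
eef_pos: [0.5115, -0.1092, 0.0483]
ee_rot: [3.141, -0.001, 0.056]
ft_force: [-2.6, 1.8, 9.9]
grip_width: 0.056
```

Emit:
servo_tool(moves=[[0,0,0,-0.12,50],[0,0,0,-0.12,50],[0,0,0,-0.12,50],[0,0,0,-0.12,50],[0,0,0,-0.12,50],[0,0,0,-0.12,50],[0,0,0,-0.1,50],[0,0,0,-0.037,50],[0,0,0,0,50],[0,0,0,0,50]])

```text
t: 11.7
eef_pos: [0.5112, -0.1092, 0.0483]
ee_rot: [3.141, -0.0, 0.91]
ft_force: [-3.7, 2.8, 11.5]
grip_width: 0.056
```

Emit:
servo_tool(moves=[[0,0,0,0,57],[0,0,0,0,60],[0,0,0,0,70],[0,0,0,0,85],[0,0,0,0,85],[0,0,-30,0,85],[0,0,-45,0,85],[0,0,-45,0,85],[0,0,-45,0,85],[0,0,-19,0,85],[0,0,0,0,85]])

```text
t: 12.8
eef_pos: [0.5122, -0.1097, 0.2341]
ee_rot: [3.136, -0.002, 0.909]
ft_force: [0.1, -0.3, -1.1]
grip_width: 0.0856
```

Emit:
servo_tool(moves=[[0,41,0,0,85],[0,41,0,0,85],[0,0,0,0,85],[0,0,0,0,85],[0,0,0,0,85]])

```text
t: 13.3
eef_pos: [0.5752, -0.1593, 0.2303]
ee_rot: [-3.14, 0.0, 0.909]
ft_force: [-0.1, 0.4, -0.3]
grip_width: 0.0854
```

```bash
python3 - <<'E'
from h import *
s=ctrl.sense();print(s['t'],s['eef_pos'],s['ee_rot'])
im,m=snap('wrist','w5');o=measure('w5')
for k,v in o.items(): print(k,np.round(v,4))
u=np.array(proj(m,(.511,-.1095,.03),True)).astype(int)
x0,y0=max(u[0]-100,0),max(u[1]-75,0);print(x0,y0)
cv2.imwrite('pics/w5c.png',cv2.resize(im[y0:y0+150,x0:x0+200,::-1],None,fx=4,fy=4,interpolation=2))
E
```

```text
13.3 [ 0.5752135  -0.15925221  0.23025469] [-3.13953637e+00  4.39311732e-04  9.09109302e-01]
ring [ 0.5111 -0.1095]
n 232
lug [-7.33582e+01  4.23000e-02  1.02000e+02]
ptr [-7.48706e+01  6.57000e-02  2.73000e+02]
top [ 0.5123 -0.11    0.0092]
222 42
```

View pics/w5c.png

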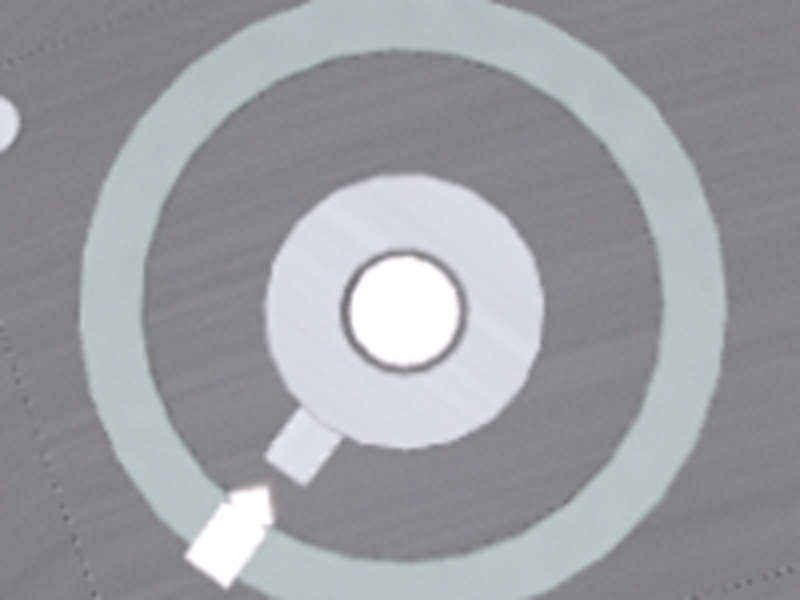

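The crop shows the lug end at (286,470) facing the pointer tip at (270,487), perhaps a degree off. I'll fit the top flange outline to get the bobbin's own centre and the lug's true yaw.

```bash
cat >> h.py <<'E'
def yaw(f,c0=(.511,-.1095)):
    from scipy.optimize import least_squares
    I,m=load(f);g=I.min(2).astype(int);br=((g>195)).astype(np.uint8)
    cs,h=cv2.findContours(br,cv2.RETR_LIST,cv2.CHAIN_APPROX_NONE)
    k=np.vstack([x[:,0] for x in cs]);T=np.array([onz(m,p,.076,True)[:2] for p in k]);c=np.array(c0)
    for _ in range(4):
        s=T[np.abs(np.hypot(*(T-c).T)-.028)<.0015];f2=least_squares(lambda v:np.hypot(*(s-v[:2]).T)-v[2],[*c,.028],loss='soft_l1',f_scale=.0003);c=f2.x[:2]
    ys,xs=np.nonzero(br);A=np.array([onz(m,(x,y),.032,True)[:2] for x,y in zip(xs,ys)])-c;ra=np.hypot(*A.T);L=A[(ra>.034)&(ra<.0465)]
    v=np.median(L,0);a=np.degrees(np.arctan2(v[1],v[0]));w=L-L.mean(0);e=np.linalg.svd(w,full_matrices=False)[2][0];e*=np.sign(e@v)
    return f2.x,len(s),a,np.degrees(np.arctan2(e[1],e[0])),len(L)
E
python3 - <<'E'
from h import *
print(load('w5')[0].min(2)[42+75+40-5:42+75+40+6,222+75].tolist())
for f in('w4','w5'): print(yaw(f),measure(f)['ptr'])
E
```

```text
[219, 219, 219, 220, 220, 221, 222, 221, 219, 221, 203]
(array([ 0.51105441, -0.1095655 ,  0.02699387]), 187, np.float64(-175.55931563530572), np.float64(171.69975338173177), 167) (np.float64(-74.78083862724628), np.float64(0.06541941622533731), 278)
(array([ 0.51240117, -0.10996681,  0.02693184]), 173, np.float64(-74.79800555565618), np.float64(-116.08134323065286), 164) (np.float64(-74.87055849703361), np.float64(0.06566718399098208), 273)
```

```bash
python3 - <<'E'
from h import *
from scipy.optimize import least_squares
for f in('w4','w5'):
    I,m=load(f);g=I.min(2);u=proj(m,(.511,-.1095,.05),True)
    n,lab,st,cen=cv2.connectedComponentsWithStats((g>235).astype(np.uint8));l=lab[int(u[1]),int(u[0])]
    for z in (.034,): print(f,'spigot',st[l],cen[l],onz(m,cen[l],z,True))
    # bore (dark ring + spigot): fill = non (195..235) near
    fl=((g>195)&(g<236)).astype(np.uint8);cs,h=cv2.findContours(fl,cv2.RETR_CCOMP,cv2.CHAIN_APPROX_NONE)
    for k,hh in zip(cs,h[0]):
        if hh[3]>=0 and cv2.contourArea(k)>400:
            (x,y),r=cv2.minEnclosingCircle(k)
            if abs(x-u[0])<15 and abs(y-u[1])<15: print(' bore',x,y,r,onz(m,(x,y),.076,True))
    print(' cam',ray(m,(320,240),True)[0])
E
```

```text
w4 spigot [310 105  27  25 539] [322.80333952 117.03153989] [ 0.51104    -0.10946014  0.034     ]
 bore 322.97509765625 116.66943359375 17.183807373046875 [ 0.51124562 -0.10946276  0.076     ]
 cam [ 0.51021412 -0.11021895  0.37435125]
w5 spigot [310 107  26  26 533] [322.57598499 119.28142589] [ 0.51224741 -0.10986307  0.034     ]
 bore 322.7121276855469 119.54242706298828 17.296491622924805 [ 0.51240903 -0.10991529  0.076     ]
 cam [ 0.51168449 -0.10992896  0.3741363 ]
```

```bash
python3 - <<'E'
from h import *
from scipy.optimize import least_squares
for f in('w1','w3','w4','w5'):
    I,m=load(f);b,g,r=[I[:,:,i].astype(int) for i in range(3)]
    mk=((g-r>8)&(g>110)&(g-r<60)).astype(np.uint8)
    cs,_=cv2.findContours(mk,cv2.RETR_LIST,cv2.CHAIN_APPROX_NONE);k=np.vstack([x[:,0] for x in cs if len(x)>60])
    P=np.array([onz(m,p,.017,True)[:2] for p in k]);o=[]
    for R in(.062,.078):
        c=np.array([.5115,-.1097])
        for _ in range(5):
            s=P[np.abs(np.hypot(*(P-c).T)-R)<.003];q=least_squares(lambda v:np.hypot(*(s-v[:2]).T)-v[2],[*c,R],loss='soft_l1',f_scale=.0004);c=q.x[:2]
        o.append((q.x.round(4),len(s)))
    print(f,o)
    br=(I.min(2)>235).astype(np.uint8);ys,xs=np.nonzero(br);Q=np.array([onz(m,(x,y),.030,True)[:2] for x,y in zip(xs,ys)]);rr=np.hypot(*(Q-[.5112,-.1096]).T);Q=Q[(rr>.045)&(rr<.082)]
    if len(Q):
        e=np.linalg.svd(Q-Q.mean(0),full_matrices=False)[2][0];e*=np.sign(e@(Q.mean(0)-[.511,-.1095]));print('  ptr centroid',Q.mean(0).round(4),'axis',np.degrees(np.arctan2(e[1],e[0])),len(Q))
E
```

```text
w1 [(array([ 0.5111, -0.1094,  0.0627]), 285), (array([ 0.5112, -0.1092,  0.0766]), 384)]
  ptr centroid [ 0.528  -0.1725] axis -80.91833296807734 229
w3 [(array([ 0.5111, -0.1093,  0.0626]), 347), (array([ 0.5111, -0.1093,  0.0767]), 413)]
  ptr centroid [ 0.5282 -0.1736] axis -73.81734095052856 216
w4 [(array([ 0.511 , -0.1095,  0.0626]), 369), (array([ 0.5112, -0.1094,  0.0767]), 441)]
  ptr centroid [ 0.5284 -0.1733] axis -59.559684157215884 284
w5 [(array([ 0.5111, -0.1095,  0.0626]), 374), (array([ 0.511 , -0.1094,  0.0767]), 440)]
  ptr centroid [ 0.5285 -0.1735] axis -74.87715184124744 272
```

The bobbin's own yaw is -74.8°, and the pointer is at -74.8°. The bobbin sits about 1.3 mm off the axis, within the bore play, and its top outline has the same size as before, so it is still seated. Next I go back to the knob.

Emit:
servo_tool(moves=[[0,0,0,0.088,85],[0,0,0,0.088,85],[35,-4,0,0,85],[35,-4,0,0,85],[33,-3.6,0,0,85],[0,0,0,0,85],[0,0,40,0,85],[0,0,30,0,75],[0,0,20,0,65],[0,0,10,0,55],[0,0,6,0,45],[0,0,0,0,40]])

```text
t: 14.55
eef_pos: [0.6447, -0.0823, 0.1254]
ee_rot: [-3.142, -0.0, 0.733]
ft_force: [0.4, -0.9, 0.4]
grip_width: 0.0403
```

Emit:
servo_tool(moves=[[0,0,0,0,15],[0,0,0,0,15],[0,0,0,0,15],[0,0,0,0,15],[-5.2,-0.1,0,0.04,15],[-5.2,-0.1,0,0.04,15],[0,0,0,0,15]], squeeze=50)

```text
t: 15.25
eef_pos: [0.6371, -0.0894, 0.1266]
ee_rot: [3.14, -0.001, 0.651]
ft_force: [-1.7, -0.1, 5.9]
grip_width: 0.0204
```

Emit:
servo_tool(moves=[[-10.4,-0.4,0,0.08,15],[-10.4,-0.4,0,0.08,15],[-10.4,-0.4,0,0.08,15],[-10.4,-0.4,0,0.08,15],[-10.4,-0.4,0,0.08,15],[-10.4,-0.4,0,0.08,15],[0,0,0,0,15]])

```text
t: 15.95
eef_pos: [0.5803, -0.1153, 0.1266]
ee_rot: [3.139, -0.002, 0.17]
ft_force: [1.5, -7.7, 2.6]
grip_width: 0.0205
```

Emit:
servo_tool(moves=[[-10.4,-0.4,0,0.08,15],[-10.4,-0.4,0,0.08,15],[-10.4,-0.4,0,0.08,15],[-10.4,-0.4,0,0.08,15],[-10.4,-0.4,0,0.08,15],[-5.2,-0.1,0,0.04,15],[0,0,0,0,15]])

```text
t: 16.65
eef_pos: [0.5235, -0.1134, 0.1266]
ee_rot: [3.139, -0.003, -0.268]
ft_force: [-4.6, -17.1, 6.1]
grip_width: 0.0205
```

Emit:
servo_tool(moves=[[-4,0.5,0,0.03,15],[-3,0.5,0,0.02,15],[-2,0.2,0,0.02,15],[0,0,0,0,15]])

```text
t: 17.05
eef_pos: [0.515, -0.1109, 0.1265]
ee_rot: [3.141, -0.003, -0.338]
ft_force: [-2.2, -7.8, 8.3]
grip_width: 0.0201
```

Emit:
servo_tool(moves=[[-2,0,0,0.01,15],[0,0,0,0,15]])

```text
t: 17.25
eef_pos: [0.5133, -0.1104, 0.1265]
ee_rot: [3.141, -0.003, -0.348]
ft_force: [-2.2, -8.7, 7.6]
grip_width: 0.0204
```

Emit:
servo_tool(moves=[[-1.5,0,0,0.01,15],[0,0,0,0,15]])

```text
t: 17.45
eef_pos: [0.512, -0.1099, 0.1265]
ee_rot: [3.141, -0.003, -0.358]
ft_force: [-2.2, -8.2, 6.7]
grip_width: 0.0205
```

Emit:
servo_tool(moves=[[-1.5,0,0,0,15],[0,0,0,0,15]])

```text
t: 17.65
eef_pos: [0.5108, -0.1095, 0.1266]
ee_rot: [3.141, -0.004, -0.358]
ft_force: [-0.3, -9.0, 7.1]
grip_width: 0.0205
```

Emit:
servo_tool(moves=[[-1,0,0,0,15],[0,0,0,0,15]])

```text
t: 17.85
eef_pos: [0.5102, -0.1092, 0.1266]
ee_rot: [3.141, -0.005, -0.358]
ft_force: [1.2, -9.3, 5.8]
grip_width: 0.0204
```

Emit:
servo_tool(moves=[[-2,0,0,0,15],[0,0,0,0,15],[0,0,0,0,15]])

```text
t: 18.15
eef_pos: [0.5102, -0.1092, 0.1266]
ee_rot: [3.141, -0.009, -0.358]
ft_force: [10.3, -12.1, -2.7]
grip_width: 0.0205
```

Emit:
servo_tool(moves=[[-2,0,0,0,15],[0,0,0,0,15],[0,0,0,0,15]])

```text
t: 18.45
eef_pos: [0.5101, -0.1092, 0.1266]
ee_rot: [3.141, -0.013, -0.358]
ft_force: [20.6, -14.8, -9.1]
grip_width: 0.0206
```

The knob no longer moves while the force rises, so the arm is on its stop. I'll relax, release, lift and move back for a final look.

Emit:
servo_tool(moves=[[3,0,0,0,15],[0,0,0,0,15],[0,0,0,0,24],[0,0,0,0,40],[0,0,0,0,60],[0,0,-25,0,70],[0,0,-40,0,85],[0,0,-40,0,85],[40,0,0,0,85],[40,0,0,0,85],[0,0,0,0,85],[0,0,0,0,85]])

```text
t: 19.65
eef_pos: [0.5826, -0.1352, 0.2295]
ee_rot: [-3.141, 0.002, -0.357]
ft_force: [0.5, 0.4, -0.1]
grip_width: 0.0851
```

```bash
python3 - <<'E'
from h import *
s=ctrl.sense();print(s['t'],s['eef_pos'],s['ee_rot'],s['ft_force'])
im,m=snap('wrist','w6');S,ms=snap('scene','scene6');D,md=snap('side','side6')
for n,p in dict(knobtop=(.511,-.1095,.152),lug=(.5232,-.1539,.027)).items(): print(n,proj(m,p,True),proj(ms,p),proj(md,p))
r=lambda a,w,h:cv2.resize(a,(w,h),interpolation=2)
w=im[80:300,120:400];a=np.hstack([r(S[222:332,170:330],400,275),r(D[180:290,285:445],400,275)])
cv2.imwrite('pics/fin.png',np.vstack([a,cv2.copyMakeBorder(r(w,410,322),0,0,195,195,0)])[:,:,::-1])
E
```

```text
19.65 [ 0.5826235  -0.13518528  0.22952203] [-3.14145421e+00  1.76454726e-03 -3.56876233e-01] [ 0.49473729  0.35105894 -0.11991581]
knobtop (np.float64(205.46052455696073), np.float64(250.1385589857856)) (np.float64(226.96397395333042), np.float64(223.47328952972103)) (np.float64(375.52811471068065), np.float64(189.28311899424116))
lug (np.float64(272.2871018217918), np.float64(241.90056579523213)) (np.float64(210.60498888223208), np.float64(289.17351079006613)) (np.float64(369.8662198962424), np.float64(226.2388699282828))
```

View pics/fin.png

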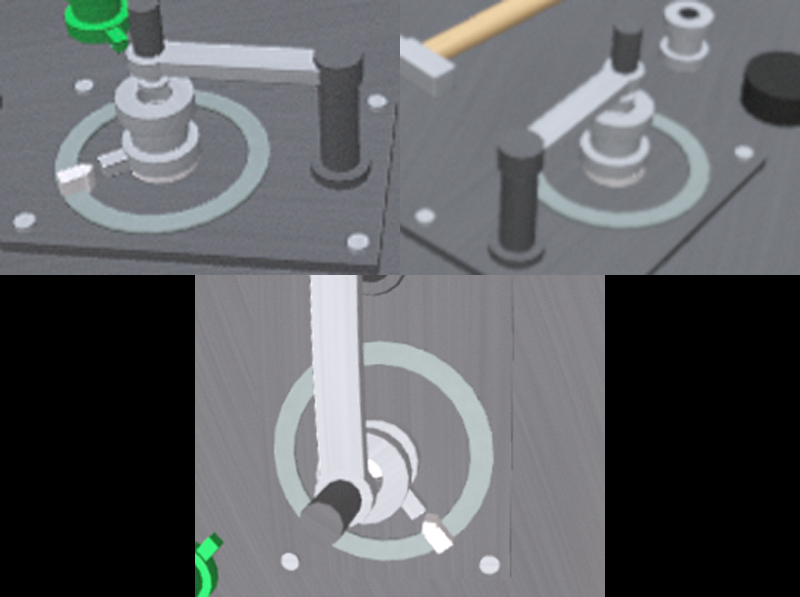

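The composite shows the clamp closed over the bobbin, and the lug facing the pointer in the scene view and in the wrist view (lug end at (418,512), pointer tip at (428,518)). One last number check, then I hand in.

```bash
python3 - <<'E'
from h import *
I,m=load('w6');S,ms=load('scene6')
y,_,a,_,n=yaw('w6');print('lug about ring axis:',measure('w6',(.511,-.1095)).get('lug'),'ptr',measure('w6',(.511,-.1095)).get('ptr'))
g=I.max(2);mk=((g<110)).astype(np.uint8);mk=cv2.morphologyEx(mk,cv2.MORPH_OPEN,np.ones((7,7)));n,lab,st,cen=cv2.connectedComponentsWithStats(mk)
l=lab[249,206];print(st[l],cen[l]);c=[]
k=max(cv2.findContours((lab==l).astype(np.uint8),0,1)[0],key=cv2.contourArea)[:,0]
pts=np.array([onz(m,p,.152,True)[:2] for p in k]);u=np.array([.5111,-.1095])
from scipy.optimize import least_squares
far=pts[np.argsort(pts@np.array(np.array(proj and u-ray(m,(320,240),True)[0][:2])))[-len(pts)//2:]]
q=least_squares(lambda v:np.hypot(*(far-v).T)-.011,u).x
h=u+.13*np.array([.350,.937]);d=q-h;print('knob',q,'arm deg',np.degrees(np.arctan2(d[1],d[0]))+110.5, np.hypot(*d))
E
```

```text
lug about ring axis: (np.float64(113.834633095919), np.float64(0.03612097622860451), 565) ptr (np.float64(86.99782876180146), np.float64(0.06087084942208859), 924)
[     0      0    640    480 258368] [319.12207394 206.34969501]
knob [ 0.39576989 -0.15196804] arm deg -23.892373585280296 0.2298991067632478
```

```bash
python3 -c "
from bench import ctrl
print(ctrl.sense()['t'],ctrl.job_done())"
```

```text
the job is handed in; nothing more can be done
19.8 None
```

I swung the clamp arm out to about 63° and turned the bobbin about 101° by its top flange. I then swung the arm back until it stalled on its stop, with force rising and the knob no longer moving. The job was handed in at 19.8 s with the gripper clear of everything.

**Lug:**
- Before the clamp was closed, the lug pointed at -74.8° about the bobbin's own centre, and the pointer is at -74.8° about the ring axis.
- The bobbin sits about 1.3 mm off the axis, roughly the play in its bore. Measured from the ring axis, the lug is therefore about 1.4° off the pointer; I did not re-centre it.
- After closing, the lug end appeared where predicted in the wrist picture, to within a pixel.

**Clamp arm:** the knob was within about 2 pixels of its closed position.

**Seating:** the top flange outline had the same size before and after turning. I did not measure the height again after closing the clamp.

**A check that failed:** my last automatic mask measurement gave nonsense for both lug and knob, because the closed arm and the gripper spoiled the masks. The two final positions above come from points I read off the picture by hand.

I did not measure whether the other bench items moved. The gripper touched only the knob and the bobbin.

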